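Dial open the weight-set case

TASK

Unlock the black calibration-weight case: with light finger pressure roll the left wheel to 5 and the right wheel to 4, so that the lock reads 5-2-4 from left to right, each numeral squarely on top in line with the orange marks. The middle wheel already shows 2 and must not be turned. Only when the code is set, slide the orange latch fully towards the wheels; never push on the case or its lock with more than 22 N, and leave the weights and tweezers where they are.

Things in the scene. Friction and masses are not known exactly. Their poses are not given: they have to be found in the camera images.
- case: Black hard case, 280 (x) by 400 (y) by 110 mm high, immovable; origin at the centre of its underside, z up, -x the handle side towards the robot, +y its left seen from there. A 6 mm grey cover plate on the lid carries three upright wheels in a row along y (36 mm apart, 18 mm gaps) at x = -60 mm, y = +36, 0, -36 mm, and the latch at x = -60 mm, y = -118 mm.
- spot_left (a point): Fixed point level with the cover plate's face (116 mm above the counter), exactly below the top of the left wheel; axes as the case. The wheel's top is 9 to 19 mm above it (each differs, not reported): feel for it. The wheel sits on a spring (2 N per mm), gives at most 4 mm, then is hard; a press of 4 to 7 N with a shut finger tip is enough to roll it.
- spot_middle (a point): Fixed point level with the cover plate's face (116 mm above the counter), exactly below the top of the middle wheel; axes as the case. The wheel's top is 9 to 19 mm above it (each differs, not reported): feel for it. The wheel sits on a spring (2 N per mm), gives at most 4 mm, then is hard; a press of 4 to 7 N with a shut finger tip is enough to roll it.
- spot_right (a point): Fixed point level with the cover plate's face (116 mm above the counter), exactly below the top of the right wheel; axes as the case. The wheel's top is 9 to 19 mm above it (each differs, not reported): feel for it. The wheel sits on a spring (2 N per mm), gives at most 4 mm, then is hard; a press of 4 to 7 N with a shut finger tip is enough to roll it.
- wheel_left (a joint): White code wheel, left of three, 24 mm radius, 18 mm wide, axle along the case's y. Black numerals 0 to 7 on its rim. Value in rad: numeral n is squarely on top at n x 0.785; rolling the top towards the case's +x (away from the robot) raises it, top travel = 24 mm x change. About 2 N of friction at the rim, no clicks, stays where left, stops at -0.4 and 5.9.
- wheel_middle (a joint): White code wheel, middle of three, 24 mm radius, 18 mm wide, axle along the case's y. Black numerals 0 to 7 on its rim. Value in rad: numeral n is squarely on top at n x 0.785; rolling the top towards the case's +x (away from the robot) raises it, top travel = 24 mm x change. About 2 N of friction at the rim, no clicks, stays where left, stops at -0.4 and 5.9. It starts at 2.
- wheel_right (a joint): White code wheel, right of three, 24 mm radius, 18 mm wide, axle along the case's y. Black numerals 0 to 7 on its rim. Value in rad: numeral n is squarely on top at n x 0.785; rolling the top towards the case's +x (away from the robot) raises it, top travel = 24 mm x change. About 2 N of friction at the rim, no clicks, stays where left, stops at -0.4 and 5.9.
- latch (a joint): Travel in m of the orange slide latch to the right of the wheels: 0 as found (locked), 0.018 at its end stop (unlocked); it slides along the case's +y, towards the wheels, against about 2.5 N of friction, and stays where left.
- latch_lug (a point): Centre of the upright orange lug of the latch, moving with it; axes as the case. The lug is 24 mm (x) by 12 mm (y) by 18 mm high, its foot is 4 mm above the cover plate and its top 22 mm above it; its foot plate is 36 mm long in y. Push on the lug's far side from the wheels.
- weight_big_center (a point): Centre of a steel knob weight standing on the rear of the case lid, 38 mm across, 50 mm high.
- weight_small_center (a point): Centre of a steel knob weight standing on the counter to the left of the case, 28 mm across, 38 mm high.
- tweezers_center (a point): Centre of steel tweezers with red sleeves lying on the counter to the right of the case, 130 mm long, 10 mm wide, 6 mm high.

How it is judged (in metres and radians):
On the way, in this order (a step that is already met when the one before it is completed fails the run):
1. the three wheels read 5-2-4 (value of joint wheel_left between 3.747 and 4.107 rad and value of joint wheel_middle between 1.391 and 1.751 rad and value of joint wheel_right between 2.962 and 3.322 rad), for 0.2 s.
2. the latch is slid home (value of joint latch above 0.0145 m), for 0.2 s.
At the end, for the whole second after the job is handed in: The left, middle and right wheels stand within 0.18 rad of 5, 2 and 4, the latch is within 3.5 mm of its end stop, and both weights and the tweezers are within 10 mm of where they were (all of step 1 and value of joint latch above 0.0145 m and distance of each of weight_big_center, weight_small_center, tweezers_center from where it was at the start of the episode below 0.01 m); the robot touches nothing.
It fails at once if the middle wheel is turned more than 0.2 rad off 2 (value of joint wheel_middle below 1.371 rad or value of joint wheel_middle above 1.771 rad).
It fails at once if the latch is moved more than 4 mm while the wheels do not read 5-2-4 (value of joint latch above 0.004 m and not (value of joint wheel_left between 3.747 and 4.107 rad and value of joint wheel_middle between 1.391 and 1.751 rad and value of joint wheel_right between 2.962 and 3.322 rad)).
It fails at once if the robot pushes on the case, its wheels or its latch with more than 22 N (contact force between case and the fingers above 22 N or contact force between case and the arm above 22 N).
It fails at once if a weight or the tweezers is moved more than 10 mm (distance of any of weight_big_center, weight_small_center, tweezers_center from where it was at the start of the episode above 0.01 m).
It also fails if it takes over 58 s, if anything falls off the work surface, if the arm or the gripper's body presses on something with over 40 N, if the wrist force passes 120 N, or if a joint passes its speed limit or range.

ROBOT

A 6-joint arm with a two-finger parallel gripper is mounted at the origin on the work surface. World frame = base frame: x ahead of the robot, y to its left, z up, the work surface at z = 0. Lengths are in m, angles in degrees, forces in N, time in s.
With the tool pointing down it reaches from about 0.4 to 0.825 m from the base axis. Payload 7 kg.
Tool frame: the origin (TCP) lies midway between the tips of the shut fingers; the grasp point (between the pads) lies r.tcp_to_grasp behind it (r.tcp_to_grasp is the distance from the TCP to the grasp point, in m); x points along the fingers, y is the direction in which the jaws open and shut, and the axes are right-handed (so a half turn about x gives the same grasp; the last joint's range is limited). The gripper opens to 88 mm and grips with 3 to 60 N. Pads are 19 mm wide; open, the fingers measure 130 mm over their backs; the gripper's body (78 mm by 193 mm) begins 47 mm behind the grasp point.
Start: joints at [-56.259, 20.546, 0.682, 0, -70.136, -16.507], TCP at [0.2, -0.645, 0.205] pointing down, gripper open.
Joint ranges: [-176.03, 176.03], [-82.01, 121.73], [-58.28, 71.71], [-173.87, 95.51], [-174.79, -0.11], [-173.66, 173.66]. Speed limits (degrees/s): [136.94, 136.94, 172.46, 180, 180, 180].

INTERFACE

Orientations are given as [roll, pitch, yaw] about the fixed x, y, z axes, in that order (R = Rz(yaw) Ry(pitch) Rx(roll)).
In Python, from plant import r gives the robot as it stands.
- The arm moves only by the tool carry_out, never from a script. Its argument "moves" is a list of rows, each a list of 7 numbers: the shift along the world's x, y, z in mm, then the turn, a rotation vector about the world's x, y, z in rad, then the opening in per cent of the stroke, from 0 (shut) to 100 (fully open). In form: [[x, y, z, wx, wy, wz, claw], ...]. A call has 1 to 5 rows; each row is the pose to reach, as a shift and turn from the pose commanded when the call began; what a row does not reach only later rows make up. A row lasts 1/10 s, in which the tool goes at most 50 mm and 8.59 degrees, less where a joint would pass 70% of its speed; a pose out of reach is approached as far as the arm can. A call with a gripper value outside its range is refused whole. The fingers move at their own pace and stop on an object; "squeeze" is the grip in N (left out, the last holds). Time passes only in rows, so rows that repeat a pose let the fingers close. It gives the time, the measured TCP pose, the force and the opening at its end, in the units of the state.
- r.get_state(): the state, without advancing time (a new reading comes with each control period).
- r.capture(name): name is "scene" or "side" or "wrist"; returns the picture (480x640x3 uint8, blue, green, red); there is no depth.
- r.camera_params(name): a dict with "K" (3x3 intrinsics, pixels), "D" ([k1, k2, p1, p2, k3] as OpenCV has them; the pictures are not rectified), "rvec" (rotation vector, rad) and "tvec" (3), from world to camera coordinates, as OpenCV has them. Camera axes: x right, y down, z forward; pixel columns grow to the right and rows downward; lengths in m; the calibration is good to about 2 mm. A picture is of the moment at which its call begins: read the wrist's pose just before it. camera_params takes no time and is no camera call; for the wrist camera it gives the pose at the moment of the call.
- r.close_job(): hands the job in, once; it reports no verdict.
The state is a dict: "time_s": time; "joints": joint angles; "qd": joint speeds; "joint_torque": joint torques, N m; "tcp_pos": TCP position; "eef_rot": TCP orientation; "contact_force": force on the tool from outside, world axes, zero at the start; "moment": the same for the moment, N m; "gripper_width": finger opening in m.
Only numpy, scipy, OpenCV 4.12 (cv2) and the standard library are available. Lean on these libraries where they do the work, as an engineer would, in place of code of your own. Each camera call takes 0.05 s, during which the arm holds its last target. There are 200 camera calls.

## Working session

There is one attempt and no reset: what is moved stays moved. The work goes in short steps, Python scripts to look and compute and a tool call to move; the robot and the scene stay as the last step left them, time stands still between calls to the robot, and variables do not carry over. Pictures are saved under pics/ and viewed, about 8 in all and at most 12, crops included, and the job is handed in when it is done.

Besides the shell and the picture viewer there is one more tool, called after "Request:" as name([rows], argument=value, ...), one row to a line, values as JSON. carry_out: Moves the arm, as the interface text tells. Its arguments: {"type":"object","properties":{"moves":{"type":"array"},"squeeze":{"type":"number"}},"required":["moves"]}

```bash
mkdir -p pics; python3 - <<'E'
from plant import r
import cv2,numpy as np
s=r.get_state();print(s['time_s'],s['tcp_pos'],s['eef_rot'],s['contact_force'],s['gripper_width'],r.tcp_to_grasp)
for n in("scene","side","wrist"):
    im=r.capture(n);cv2.imwrite(f"pics/{n}0.png",im)
    p=r.camera_params(n);R=cv2.Rodrigues(np.array(p['rvec'],float))[0];print(n,-R.T@np.ravel(p['tvec']),R[2],p['K'][0][0])
E
```

```text
0.0 [ 0.19981815 -0.64420304  0.20374116] [ 95.09895805  89.90678983 112.32833897] [ 1.00895235  0.4329716  -0.36255289] 0.0873288606920283 0.0188
scene [0.9018781  0.58890962 0.68030173] [-0.32812087 -0.64612646 -0.6890989 ] 457.6203590171499
side [ 0.47920692 -0.73234211  0.78367686] [ 0.13325119  0.75045108 -0.64735407] 577.8921550803456
wrist [ 0.12658972 -0.66882805  0.38463088] [ 0.27773514  0.08674622 -0.95673313] 365.21580256174445
```

View pics/scene0.png

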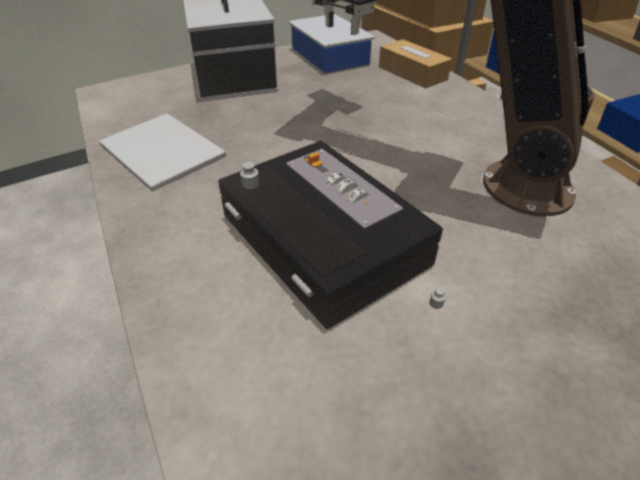

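The scene picture shows the case mid-counter, with its grey plate from about (290,155) to (400,215), the latch at (313,158), the wheels around (345,187), the big weight at (249,175) and the small weight at (438,297).

View pics/side0.png

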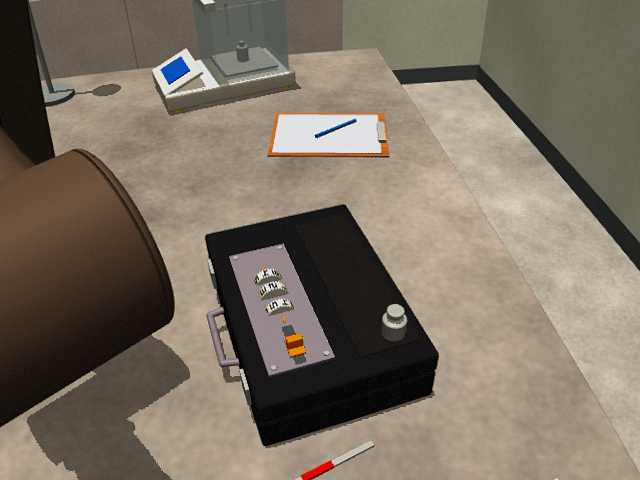

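The side picture shows the lid corners near (206,234), (346,206), (437,357) and (260,408). The wheels are at (268,275), (272,289) and (279,305), the latch at (294,346), and the tweezers at the bottom. I'll enlarge the wheel area for detail.

```bash
python3 - <<'E'
import cv2
im=cv2.imread("pics/side0.png")
cv2.imwrite("pics/c1.png",cv2.resize(im[225:385,220:350],None,fx=5,fy=5,interpolation=cv2.INTER_CUBIC)[:,:]) 
a=cv2.resize(im[235:325,225:345],None,fx=6.6,fy=6.6,interpolation=cv2.INTER_CUBIC);cv2.imwrite("pics/c1.png",a)
b=cv2.resize(im[200:425,190:450],None,fx=2.6,fy=2.6,interpolation=cv2.INTER_CUBIC);b=cv2.convertScaleAbs(b,alpha=1.6,beta=20);cv2.imwrite("pics/c2.png",b)
E
```

```text
(no output)
```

View pics/c1.png

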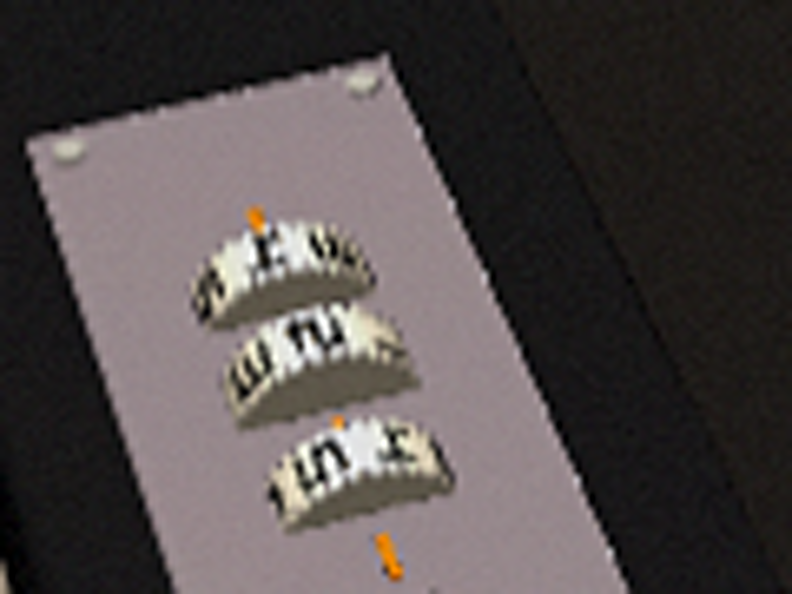

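View pics/c2.png

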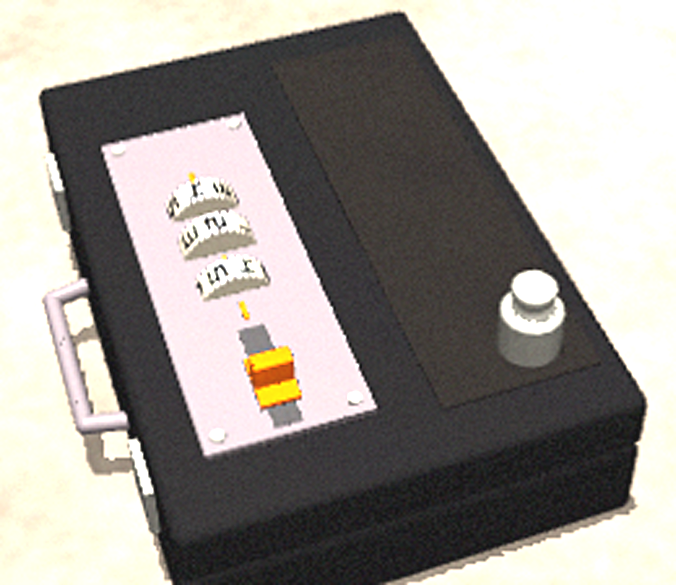

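Reading the crops with +x to the right (so n+1 lies to the left of n): the left wheel is near 4 with 5 on its left, the middle wheel is at 2, and the right wheel is between 4 and 5. Next I'll compute the case pose.

```bash
cat >h.py <<'E'
from plant import r
import cv2,numpy as np
def cam(n):
    p=r.camera_params(n);return [np.array(p[k],float) for k in("K","D","rvec","tvec")]
def ray(n,uv,z,c=None):
    K,D,rv,tv=c or cam(n);R=cv2.Rodrigues(rv)[0];o=-R.T@tv.ravel()
    q=cv2.undistortPoints(np.array(uv,float).reshape(-1,1,2),K,D).reshape(-1,2)
    d=np.c_[q,np.ones(len(q))]@R;z=np.broadcast_to(z,len(q))
    return o+d*((z-o[2])/d[:,2])[:,None]
def proj(n,P,c=None):
    K,D,rv,tv=c or cam(n);return cv2.projectPoints(np.array(P,float).reshape(-1,1,3),rv,tv,K,D)[0].reshape(-1,2)
E
python3 - <<'E'
from h import *
np.set_printoptions(precision=4,suppress=True)
c2=lambda p:np.array(p)/2.6+[190,200]
c1=lambda p:np.array(p)/6.6+[225,235]
pl=ray("side",c2([(103,146),(243,113),(377,408),(207,455)]),.116);print("plate",pl)
mk=ray("side",c1([(257,218),(338,423),(388,557)]),.116);print("marks",mk)
lid=ray("side",c2([(41,92),(405,13),(643,392),(165,545)]),.11);print("lid",lid)
for a,b in((0,3),(1,2)):
    for q in(pl,lid):
        d=q[a]-q[b];print(np.degrees(np.arctan2(-d[0],d[1])),np.linalg.norm(d))
print(pl.mean(0),lid.mean(0))
d=mk[0]-mk[2];print(np.degrees(np.arctan2(-d[0],d[1])))
E
```

```text
plate [[ 0.4388  0.0365  0.116 ]
 [ 0.5355  0.0528  0.116 ]
 [ 0.5783 -0.2136  0.116 ]
 [ 0.4813 -0.2287  0.116 ]]
marks [[ 0.495  -0.0049  0.116 ]
 [ 0.5074 -0.0817  0.116 ]
 [ 0.5141 -0.1272  0.116 ]]
lid [[ 0.3976  0.1094  0.11  ]
 [ 0.6692  0.1521  0.11  ]
 [ 0.7304 -0.2266  0.11  ]
 [ 0.4534 -0.2782  0.11  ]]
9.113333490905273 0.2685190220429971
8.184864846717064 0.3915448201581365
9.135485475188801 0.2698604835773227
9.184502595331338 0.3836086893477052
[ 0.5085 -0.0882  0.116 ] [ 0.5627 -0.0608  0.11  ]
8.855299759013846
```

```bash
python3 - <<'E'
import cv2
cv2.imwrite("pics/w.png",cv2.imread("pics/wrist0.png"))
E
```

```text
(no output)
```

Case yaw is about 9.1°, its centre about (0.563, -0.061), and the middle wheel about (0.504, -0.070). I'll swing over, turn the tool by +82° so the jaws lie along the case's x, and shut the fingers.

Request:
carry_out([
  [0, 0, 45, 0, 0, 0, 50],
  [10, 35, 90, 0, 0, 0.14, 0],
  [30, 80, 90, 0, 0, 0.28, 0],
  [50, 125, 90, 0, 0, 0.42, 0],
  [70, 170, 90, 0, 0, 0.56, 0],
], squeeze=10)

```text
time_s: 0.65
tcp_pos: [0.269, -0.4758, 0.2947]
eef_rot: [-58.1, 90.0, -8.5]
contact_force: [2.2, 0.5, -0.4]
gripper_width: 0.0531
```

Request:
carry_out([
  [20, 45, 0, 0, 0, 0.14, 0],
  [40, 90, 0, 0, 0, 0.28, 0],
  [60, 135, 0, 0, 0, 0.42, 0],
  [80, 180, 0, 0, 0, 0.56, 0],
  [100, 225, 0, 0, 0, 0.7, 0],
])

```text
time_s: 1.15
tcp_pos: [0.3689, -0.2505, 0.2948]
eef_rot: [-90.1, 90.0, -0.4]
contact_force: [1.1, -0.4, 1.6]
gripper_width: 0.0131
```

Request:
carry_out([
  [25, 43, -5, 0, 0, 0.14, 0],
  [50, 86, -10, 0, 0, 0.171, 0],
  [75, 130, -20, 0, 0, 0.171, 0],
  [100, 180, -25, 0, 0, 0.171, 0],
  [120, 230, -30, 0, 0, 0.171, 0],
])

```text
time_s: 1.65
tcp_pos: [0.4847, -0.0312, 0.2655]
eef_rot: [-36.1, 90.0, 63.2]
contact_force: [0.5, -0.6, -0.2]
gripper_width: 0.0005
```

Request:
carry_out([
  [0, 20, 0, 0, 0, 0, 0],
  [0, 20, 0, 0, 0, 0, 0],
  [0, 20, 0, 0, 0, 0, 0],
  [0, 20, 0, 0, 0, 0, 0],
])

```text
time_s: 2.05
tcp_pos: [0.4841, -0.0138, 0.2658]
eef_rot: [-173.3, 90.0, -74.2]
contact_force: [0.3, -0.7, -0.4]
gripper_width: 0.0003
```

```bash
python3 - <<'E'
from h import *
from scipy.spatial.transform import Rotation as Ro
s=r.get_state();R=Ro.from_euler('xyz',s['eef_rot'],degrees=True).as_matrix();print(s['time_s'],s['tcp_pos'],R.round(3).tolist(),s['contact_force'],s['gripper_width'],s['joints'])
im=r.capture("wrist");cv2.imwrite("pics/w1.png",im)
print(proj("wrist",[(.504,-.07,.13),(.5,-.034,.13),(.51,-.106,.13)]))
E
```

```text
2.05 [ 0.48407575 -0.01384594  0.26580342] [[0.0, -0.987, -0.16], [-0.0, -0.16, 0.987], [-1.0, -0.0, -0.0]] [ 0.30731478 -0.73622897 -0.4393762 ] 0.00026110804218541236 [ 2.16965892e+01  1.00119105e-01 -1.67865096e+01  3.54524066e-03
 -7.31137187e+01 -1.24998201e+01]
[[309.24951733 159.17029497]
 [307.49065037 201.22308391]
 [308.74182363 114.24237515]]
```

View pics/w1.png

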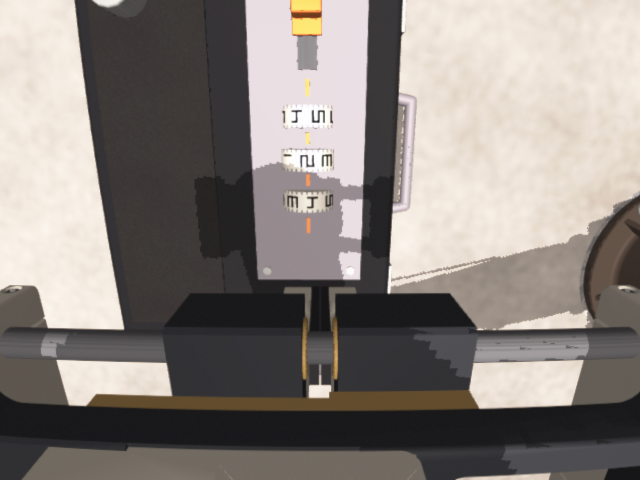

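The wrist view shows the right wheel at (308,117), the middle at (308,160), the left at (308,202), and the orange marks at column 308, matching the prediction. I'll enlarge this to read the angles.

```bash
python3 - <<'E'
from h import *
im=cv2.imread("pics/w1.png")
cv2.imwrite("pics/c3.png",cv2.resize(im[70:240,270:350],None,fx=8,fy=8,interpolation=cv2.INTER_CUBIC)[200:1160:1].copy()[:, :640][0:1000] if 0 else cv2.resize(im[98:216,275:343],None,fx=5,fy=5,interpolation=cv2.INTER_CUBIC))
# measure: map u column -> wheel-local x at top row, and world
c=cam("wrist")
m=ray("wrist",[(307.5,88),(307.5,139),(308,181),(308.5,226)],.116,c);print(m)
d=m[0]-m[3];print(np.degrees(np.arctan2(d[0],-d[1])))
E
```

```text
[[ 0.51481446 -0.12751599  0.116     ]
 [ 0.50840922 -0.08591554  0.116     ]
 [ 0.50240013 -0.04970703  0.116     ]
 [ 0.4956057  -0.00844423  0.116     ]]
9.164052862631793
```

View pics/c3.png

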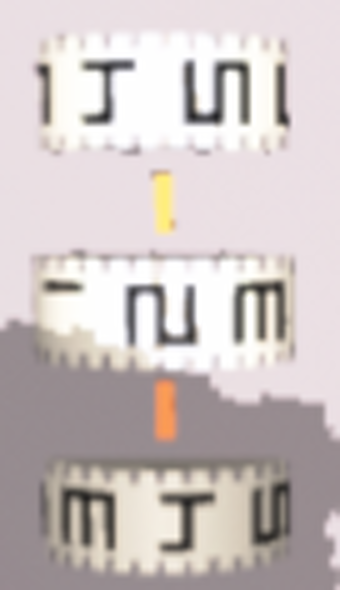

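Readings: the middle wheel is at 2.0, the left about 2.95 rad (needs +0.97, or about +23 mm), and the right about 3.54 rad (needs -0.40, or about -9.6 mm). The middle wheel's top is at about (0.505, -0.068). I'll start with the left wheel in two strokes.

Request:
carry_out([
  [5, -10, -40, 0, 0, 0, 0],
  [9, -20, -80, 0, 0, 0, 0],
  [9, -20, -110, 0, 0, 0, 0],
  [9, -20, -123, 0, 0, 0, 0],
  [9, -20, -123, 0, 0, 0, 0],
])

```text
time_s: 2.6
tcp_pos: [0.4917, -0.0346, 0.1409]
eef_rot: [94.3, 89.8, -166.6]
contact_force: [-0.4, -0.5, 0.7]
gripper_width: 0.0007
```

Request:
carry_out([
  [0, 0, -1, 0, 0, 0, 0],
  [0, 0, -2, 0, 0, 0, 0],
  [0, 0, -3, 0, 0, 0, 0],
  [0, 0, -4, 0, 0, 0, 0],
  [0, 0, -4, 0, 0, 0, 0],
])

```text
time_s: 3.1
tcp_pos: [0.4934, -0.0331, 0.139]
eef_rot: [-76.9, 90.0, 22.4]
contact_force: [-0.0, -0.5, 0.2]
gripper_width: 0.0002
```

Request:
carry_out([
  [0, 0, -1, 0, 0, 0, 0],
  [0, 0, -2, 0, 0, 0, 0],
  [0, 0, -3, 0, 0, 0, 0],
  [0, 0, -3, 0, 0, 0, 0],
])

```text
time_s: 3.5
tcp_pos: [0.4932, -0.0332, 0.1355]
eef_rot: [87.6, 90.0, -173.1]
contact_force: [-1.0, 0.3, -0.4]
gripper_width: 0.0004
```

Request:
carry_out([
  [0, 0, -1, 0, 0, 0, 0],
  [0, 0, -2, 0, 0, 0, 0],
  [0, 0, -2, 0, 0, 0, 0],
])

```text
time_s: 3.8
tcp_pos: [0.4932, -0.0332, 0.1336]
eef_rot: [93.4, 90.0, -167.4]
contact_force: [-0.3, -0.4, -0.2]
gripper_width: 0.0005
```

Request:
carry_out([
  [0, 0, -1, 0, 0, 0, 0],
  [0, 0, -2, 0, 0, 0, 0],
  [0, 0, -2, 0, 0, 0, 0],
])

```text
time_s: 4.1
tcp_pos: [0.4932, -0.0332, 0.1316]
eef_rot: [90.7, 90.0, -170.1]
contact_force: [-0.2, -0.3, 0.4]
gripper_width: 0.0007
```

Request:
carry_out([
  [0, 0, -1, 0, 0, 0, 0],
  [0, 0, -2, 0, 0, 0, 0],
  [0, 0, -2, 0, 0, 0, 0],
])

```text
time_s: 4.4
tcp_pos: [0.4932, -0.0332, 0.1296]
eef_rot: [87.8, 90.0, -173.0]
contact_force: [-0.6, 0.2, 0.5]
gripper_width: 0.0005
```

Request:
carry_out([
  [0, 0, -1, 0, 0, 0, 0],
  [0, 0, -1, 0, 0, 0, 0],
])

```text
time_s: 4.6
tcp_pos: [0.4932, -0.0332, 0.1286]
eef_rot: [86.9, 90.0, -173.8]
contact_force: [0.0, 0.3, 0.1]
gripper_width: 0.0004
```

Request:
carry_out([
  [0, 0, -1, 0, 0, 0, 0],
  [0, 0, -1, 0, 0, 0, 0],
])

```text
time_s: 4.8
tcp_pos: [0.4932, -0.0332, 0.1276]
eef_rot: [90.8, 90.0, -169.9]
contact_force: [0.9, -0.2, -0.0]
gripper_width: 0.0004
```

Request:
carry_out([
  [0, 0, -1, 0, 0, 0, 0],
  [0, 0, -1, 0, 0, 0, 0],
])

```text
time_s: 5.0
tcp_pos: [0.4932, -0.0332, 0.1266]
eef_rot: [90.8, 90.0, -169.9]
contact_force: [-0.5, 0.5, -0.4]
gripper_width: 0.0005
```

Request:
carry_out([
  [0, 0, -1, 0, 0, 0, 0],
  [0, 0, -1, 0, 0, 0, 0],
])

```text
time_s: 5.2
tcp_pos: [0.4932, -0.0332, 0.1256]
eef_rot: [88.0, 90.0, -172.8]
contact_force: [-0.3, -0.2, -0.6]
gripper_width: 0.0005
```

Request:
carry_out([
  [0, 0, -1, 0, 0, 0, 0],
  [0, 0, -1, 0, 0, 0, 0],
])

```text
time_s: 5.4
tcp_pos: [0.4932, -0.0332, 0.1246]
eef_rot: [95.3, 90.0, -165.5]
contact_force: [0.8, -0.1, -0.1]
gripper_width: 0.0005
```

Request:
carry_out([
  [0, 0, -1, 0, 0, 0, 0],
  [0, 0, -1, 0, 0, 0, 0],
])

```text
time_s: 5.6
tcp_pos: [0.4932, -0.0332, 0.1236]
eef_rot: [88.7, 90.0, -172.1]
contact_force: [0.4, -0.1, 0.1]
gripper_width: 0.0001
```

There's still no contact below the expected top, so I'll look from the side.

```bash
python3 - <<'E'
from h import *
im=r.capture("side");cv2.imwrite("pics/s1f.png",im)
c=cam("side")
print(proj("side",[(.4932,-.0332,.1236),(.4993,-.0325,.126),(.505,-.068,.126)],c))
a=cv2.resize(im[190:330,200:350],None,fx=4,fy=4,interpolation=cv2.INTER_CUBIC);cv2.imwrite("pics/s1.png",a)
E
```

```text
[[264.09713631 276.23977314]
 [267.61164737 274.43537638]
 [273.34827778 288.94152545]]
```

View pics/s1.png

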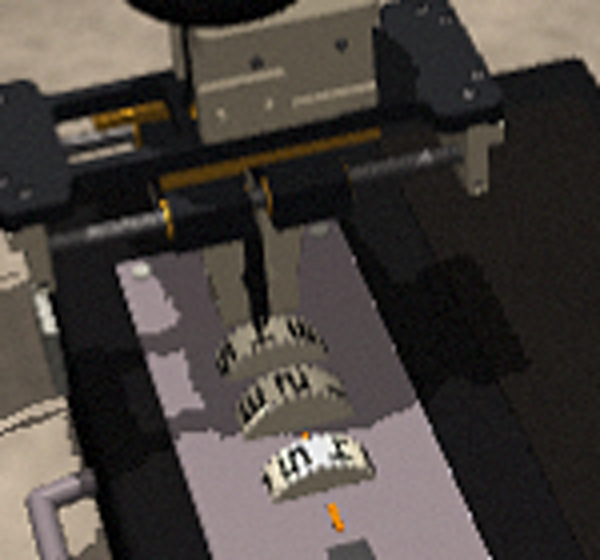

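In this crop the fingertips sit at the far (+y) edge of the left wheel, with its rim still visible in front of them. The tips appear further back or higher than the state claims. I'll compare with the scene camera, overlaying the projected tip box.

```bash
python3 - <<'E'
from h import *
s=r.get_state();print(s['tcp_pos'],s['joints'],s['contact_force'])
im1=cv2.imread("pics/s1f.png");im2=r.capture("scene");im3=r.capture("wrist")
cv2.imwrite("pics/sc1f.png",im2);cv2.imwrite("pics/w2f.png",im3)
T=np.array(s['tcp_pos']);y=np.array([-.159,.987,0]);x=np.array([.987,.159,0])
tip=[T+.0095*y,T-.0095*y,T+.013*x,T-.013*x]
def crop(im,n,u,v,w,h,f):
    a=cv2.resize(im[v:v+h,u:u+w],None,fx=f,fy=f,interpolation=cv2.INTER_CUBIC)
    for p in proj(n,tip): cv2.circle(a,tuple(((p-[u,v]+.5)*f).astype(int).tolist()),2,(0,255,0),-1)
    print(n,proj(n,tip+[T]).round(1).tolist());return a
a=crop(im1,"side",235,235,65,75,6);b=crop(im2,"scene",315,150,65,75,6)
c=crop(im3,"wrist",0,0,640,480,1)[100:400,160:480]
out=np.zeros((450,790,3),np.uint8);out[:,:390]=a;out[:,400:790]=b
cv2.imwrite("pics/m1.png",out)
E
```

```text
[ 0.49323974 -0.03323037  0.12366152] [ 1.89738968e+01  7.63232741e+00 -2.82102341e+01 -7.91516108e-04
 -5.41677472e+01 -9.74819357e+00] [-0.2854847  -0.24462833 -0.2428245 ]
side [[262.7, 272.5], [265.6, 280.0], [271.7, 274.4], [256.5, 278.1], [264.1, 276.2]]
scene [[363.3, 194.7], [357.3, 190.1], [355.3, 194.7], [365.2, 190.1], [360.3, 192.4]]
wrist [[323.0, 303.8], [323.2, 271.4], [298.9, 287.8], [347.2, 287.9], [323.1, 287.9]]
```

View pics/m1.png

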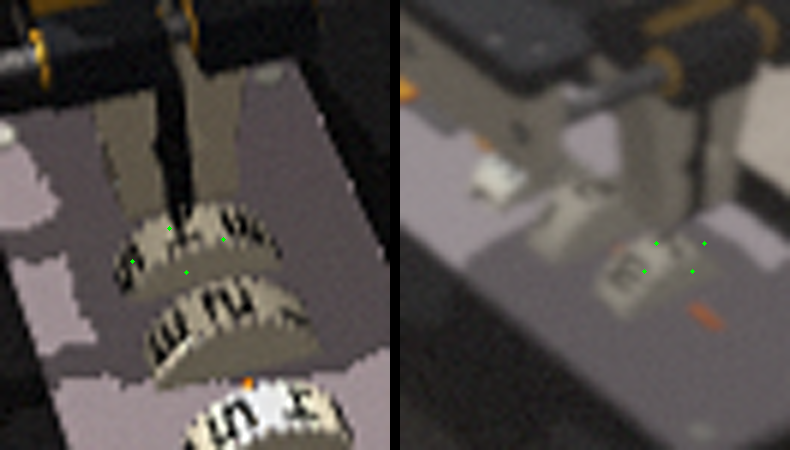

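Both views put the real tips noticeably above the projected TCP points, by about 8–15 mm, so the tips aren't at the wheel yet. I'll keep feeling down carefully.

Request:
carry_out([
  [0, 0, -1, 0, 0, 0, 0],
  [0, 0, -1, 0, 0, 0, 0],
])

```text
time_s: 5.95
tcp_pos: [0.4932, -0.0332, 0.1226]
eef_rot: [86.5, 90.0, -174.3]
contact_force: [0.5, 0.2, 0.1]
gripper_width: 0.0004
```

Request:
carry_out([
  [0, 0, -1, 0, 0, 0, 0],
  [0, 0, -1, 0, 0, 0, 0],
])

```text
time_s: 6.15
tcp_pos: [0.4932, -0.0332, 0.1216]
eef_rot: [83.4, 90.0, -177.4]
contact_force: [-0.2, -0.3, -0.8]
gripper_width: 0.0002
```

Request:
carry_out([
  [0, 0, -1, 0, 0, 0, 0],
  [0, 0, -1, 0, 0, 0, 0],
])

```text
time_s: 6.35
tcp_pos: [0.4932, -0.0332, 0.1206]
eef_rot: [95.3, 90.0, -165.4]
contact_force: [0.5, -0.1, 0.2]
gripper_width: 0.0003
```

```bash
python3 - <<'E'
from h import *
s=r.get_state();T=np.array(s['tcp_pos'])
w=r.capture("wrist");cv2.imwrite("pics/w3f.png",w);sd=r.capture("side");cv2.imwrite("pics/s3f.png",sd)
y=np.array([-.159,.987,0]);x=np.array([.987,.159,0])
a=cv2.resize(w[150:350,240:400],None,fx=2.5,fy=2.5,interpolation=cv2.INTER_CUBIC)
L=np.array([.4993,-.0325,.126]);
for p,c in [(T+.0095*y,(0,255,0)),(T-.0095*y,(0,255,0)),(T,(0,0,255)),(L,(255,0,0)),(L+.009*y,(255,0,0)),(L-.009*y,(255,0,0))]:
    q=proj("wrist",[p])[0];cv2.circle(a,tuple(((q-[240,150])*2.5).astype(int).tolist()),2,c,-1)
b=cv2.resize(sd[225:315,235:310],None,fx=5.2,fy=5.2,interpolation=cv2.INTER_CUBIC)
out=np.zeros((500,800,3),np.uint8);out[:a.shape[0],:a.shape[1]]=a;out[:b.shape[0],405:405+b.shape[1]]=b[:,:395]
cv2.imwrite("pics/m2.png",out)
E
```

```text
(no output)
```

View pics/m2.png

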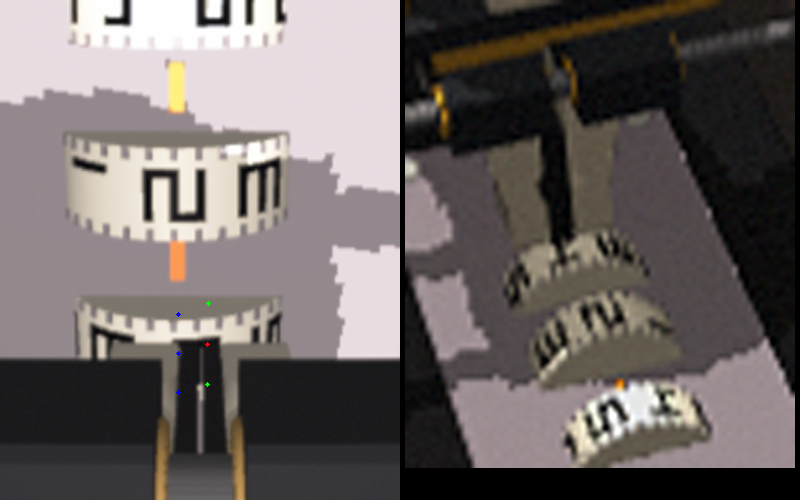

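```bash
python3 - <<'E'
from h import *
T=np.array(r.get_state()['tcp_pos']);y=np.array([-.159,.987,0])
f=T-.0095*y
cs={n:cam(n) for n in("wrist","side","scene")}
for dy in(0,4,8,12):
    for dz in(0,4,8,12,16):
        p=f+dy/1e3*y+[0,0,dz/1e3]
        print(dy,dz,"wrist v %.1f (286)"%proj("wrist",[p],cs["wrist"])[0][1],"side v %.1f (270.2)"%proj("side",[p],cs["side"])[0][1],
          "scene back z+3 v %.1f (189.2)"%proj("scene",[p+.019*y+[0,0,.003]],cs["scene"])[0][1])
# wheel top outline checks in side: tops of left wheel back edge for h=9..19
L=np.array([.4993,-.0325,0])
for h in(9,12,15,19): print(h,[proj(n,[L+[0,0,.116+h/1e3]+k*.009*y])[0].round(1).tolist() for n in("side","scene") for k in(-1,1)])
E
```

```text
0 0 wrist v 271.5 (286) side v 281.3 (270.2) scene back z+3 v 194.7 (189.2)
0 4 wrist v 274.3 (286) side v 279.5 (270.2) scene back z+3 v 193.1 (189.2)
0 8 wrist v 277.2 (286) side v 277.7 (270.2) scene back z+3 v 191.5 (189.2)
0 12 wrist v 280.3 (286) side v 276.0 (270.2) scene back z+3 v 189.9 (189.2)
0 16 wrist v 283.4 (286) side v 274.2 (270.2) scene back z+3 v 188.2 (189.2)
4 0 wrist v 278.5 (286) side v 279.7 (270.2) scene back z+3 v 195.7 (189.2)
4 4 wrist v 281.4 (286) side v 277.9 (270.2) scene back z+3 v 194.1 (189.2)
4 8 wrist v 284.5 (286) side v 276.2 (270.2) scene back z+3 v 192.5 (189.2)
4 12 wrist v 287.6 (286) side v 274.4 (270.2) scene back z+3 v 190.9 (189.2)
4 16 wrist v 290.9 (286) side v 272.6 (270.2) scene back z+3 v 189.2 (189.2)
8 0 wrist v 285.4 (286) side v 278.1 (270.2) scene back z+3 v 196.7 (189.2)
8 4 wrist v 288.4 (286) side v 276.3 (270.2) scene back z+3 v 195.1 (189.2)
8 8 wrist v 291.6 (286) side v 274.6 (270.2) scene back z+3 v 193.5 (189.2)
8 12 wrist v 294.9 (286) side v 272.8 (270.2) scene back z+3 v 191.8 (189.2)
8 16 wrist v 298.4 (286) side v 271.0 (270.2) scene back z+3 v 190.2 (189.2)
12 0 wrist v 292.2 (286) side v 276.5 (270.2) scene back z+3 v 197.7 (189.2)
12 4 wrist v 295.4 (286) side v 274.8 (270.2) scene back z+3 v 196.1 (189.2)
12 8 wrist v 298.7 (286) side v 273.0 (270.2) scene back z+3 v 194.5 (189.2)
12 12 wrist v 302.1 (286) side v 271.2 (270.2) scene back z+3 v 192.8 (189.2)
12 16 wrist v 305.7 (286) side v 269.5 (270.2) scene back z+3 v 191.2 (189.2)
9 [[269.1, 278.4], [266.3, 271.4], [355.1, 190.7], [360.8, 195.1]]
12 [[268.9, 277.1], [266.1, 270.0], [355.1, 189.5], [360.9, 193.9]]
15 [[268.8, 275.8], [266.0, 268.7], [355.2, 188.3], [361.0, 192.7]]
19 [[268.6, 274.0], [265.8, 267.0], [355.3, 186.7], [361.1, 191.1]]
```

All three cameras are consistent with tips about 12–15 mm above the reported TCP, so about z = 0.134. I'll keep feeling down.

Request:
carry_out([
  [0, 0, -1, 0, 0, 0, 0],
  [0, 0, -1, 0, 0, 0, 0],
])

```text
time_s: 6.65
tcp_pos: [0.4932, -0.0332, 0.1196]
eef_rot: [79.7, 90.0, 178.9]
contact_force: [-0.2, 0.1, 0.5]
gripper_width: 0.0007
```

Request:
carry_out([
  [0, 0, -1, 0, 0, 0, 0],
  [0, 0, -1, 0, 0, 0, 0],
])

```text
time_s: 6.85
tcp_pos: [0.4932, -0.0332, 0.1186]
eef_rot: [91.9, 90.0, -168.8]
contact_force: [-1.2, -1.3, -0.5]
gripper_width: 0.0005
```

Request:
carry_out([
  [0, 0, -1, 0, 0, 0, 0],
  [0, 0, -1, 0, 0, 0, 0],
])

```text
time_s: 7.05
tcp_pos: [0.4932, -0.0332, 0.1176]
eef_rot: [91.4, 90.0, -169.4]
contact_force: [0.6, -0.3, -0.5]
gripper_width: 0.0004
```

Request:
carry_out([
  [0, 0, -0.5, 0, 0, 0, 0],
  [0, 0, -1, 0, 0, 0, 0],
])

```text
time_s: 7.25
tcp_pos: [0.4933, -0.0332, 0.1167]
eef_rot: [88.7, 90.0, -172.0]
contact_force: [0.0, -0.1, 0.1]
gripper_width: 0.0004
```

Request:
carry_out([
  [0, 0, -0.5, 0, 0, 0, 0],
  [0, 0, -1, 0, 0, 0, 0],
])

```text
time_s: 7.45
tcp_pos: [0.4933, -0.0332, 0.1157]
eef_rot: [108.2, 90.0, -152.5]
contact_force: [0.7, 0.4, -0.2]
gripper_width: 0.0001
```

Request:
carry_out([
  [0, 0, -0.5, 0, 0, 0, 0],
  [0, 0, -1, 0, 0, 0, 0],
])

```text
time_s: 7.65
tcp_pos: [0.4933, -0.0332, 0.1147]
eef_rot: [89.7, 90.0, -171.1]
contact_force: [0.5, 0.8, 0.7]
gripper_width: 0.0003
```

Request:
carry_out([
  [0, 0, -0.5, 0, 0, 0, 0],
  [0, 0, -1, 0, 0, 0, 0],
])

```text
time_s: 7.85
tcp_pos: [0.4933, -0.0332, 0.1137]
eef_rot: [-58.1, 90.0, 41.1]
contact_force: [-0.0, 0.0, 0.4]
gripper_width: 0.0005
```

The reported TCP is now below the plate level with no contact. That confirms the reported z reads low compared with the actual tip, so I'll continue by touch.

Request:
carry_out([
  [0, 0, -0.5, 0, 0, 0, 0],
  [0, 0, -1, 0, 0, 0, 0],
])

```text
time_s: 8.05
tcp_pos: [0.4933, -0.0332, 0.1127]
eef_rot: [-128.5, 90.0, -29.3]
contact_force: [0.7, 0.1, 0.2]
gripper_width: 0.0008
```

Request:
carry_out([
  [0, 0, -0.5, 0, 0, 0, 0],
  [0, 0, -1, 0, 0, 0, 0],
])

```text
time_s: 8.25
tcp_pos: [0.4933, -0.0332, 0.1117]
eef_rot: [100.6, 90.0, -160.2]
contact_force: [-0.1, 0.0, 0.4]
gripper_width: 0.0004
```

Request:
carry_out([
  [0, 0, -0.5, 0, 0, 0, 0],
  [0, 0, -1, 0, 0, 0, 0],
])

```text
time_s: 8.45
tcp_pos: [0.4933, -0.0332, 0.1107]
eef_rot: [-73.6, 90.0, 25.7]
contact_force: [-0.1, -0.5, -0.0]
gripper_width: 0.0007
```

Request:
carry_out([
  [0, 0, -0.5, 0, 0, 0, 0],
  [0, 0, -1, 0, 0, 0, 0],
])

```text
time_s: 8.65
tcp_pos: [0.4933, -0.0332, 0.1097]
eef_rot: [-65.8, 90.0, 33.4]
contact_force: [-0.3, 0.4, 0.7]
gripper_width: 0.0007
```

Request:
carry_out([
  [0, 0, -0.5, 0, 0, 0, 0],
  [0, 0, -1, 0, 0, 0, 0],
])

```text
time_s: 8.85
tcp_pos: [0.4933, -0.0332, 0.1087]
eef_rot: [120.9, 90.0, -139.9]
contact_force: [0.3, -0.3, 0.3]
gripper_width: 0.0003
```

Request:
carry_out([
  [0, 0, -0.5, 0, 0, 0, 0],
  [0, 0, -1, 0, 0, 0, 0],
])

```text
time_s: 9.05
tcp_pos: [0.4933, -0.0332, 0.1078]
eef_rot: [-160.5, 90.0, -61.2]
contact_force: [0.2, -0.7, 1.7]
gripper_width: 0.0005
```

Request:
carry_out([
  [0, 0, 0, 0, 0, 0, 0],
])

```text
time_s: 9.15
tcp_pos: [0.4933, -0.0332, 0.1078]
eef_rot: [-120.8, 90.0, -21.6]
contact_force: [-0.8, 0.1, 1.2]
gripper_width: 0.0002
```

Request:
carry_out([
  [0, 0, -0.5, 0, 0, 0, 0],
  [0, 0, -0.5, 0, 0, 0, 0],
])

```text
time_s: 9.35
tcp_pos: [0.4934, -0.0332, 0.1074]
eef_rot: [-105.3, 90.0, -6.1]
contact_force: [-1.7, -0.1, 2.1]
gripper_width: 0.0003
```

Request:
carry_out([
  [0, 0, -0.5, 0, 0, 0, 0],
  [0, 0, -0.5, 0, 0, 0, 0],
])

```text
time_s: 9.55
tcp_pos: [0.4934, -0.0332, 0.1069]
eef_rot: [-99.7, 90.0, -0.5]
contact_force: [0.4, 0.7, 4.1]
gripper_width: 0.0005
```

Spring-like contact with the wheel begins at a reported z of about 0.108, so the offset is settled by touch. I'll press slightly more and start rolling.

Request:
carry_out([
  [0, 0, -0.7, 0, 0, 0, 0],
  [0, 0, -0.7, 0, 0, 0, 0],
])

```text
time_s: 9.75
tcp_pos: [0.4934, -0.0332, 0.1061]
eef_rot: [-111.2, 90.0, -12.0]
contact_force: [-1.2, 0.3, 5.1]
gripper_width: 0.0004
```

Request:
carry_out([
  [2, 0.3, 0, 0, 0, 0, 0],
  [4, 0.6, 0, 0, 0, 0, 0],
])

```text
time_s: 9.95
tcp_pos: [0.4974, -0.0326, 0.1061]
eef_rot: [71.1, 90.0, 170.4]
contact_force: [-1.9, 1.5, 5.4]
gripper_width: 0.0006
```

It's rolling, with about 2 N tangential. I'll continue to a 12 mm stroke, then take a second stroke.

Request:
carry_out([
  [2, 0.3, 0, 0, 0, 0, 0],
  [4, 0.6, 0, 0, 0, 0, 0],
  [6, 0.9, 0, 0, 0, 0, 0],
  [8, 1.3, 0, 0, 0, 0, 0],
])

```text
time_s: 10.35
tcp_pos: [0.5055, -0.0313, 0.106]
eef_rot: [144.8, 90.0, -116.0]
contact_force: [-1.0, 0.9, 4.3]
gripper_width: 0.0003
```

Request:
carry_out([
  [0, 0, 5, 0, 0, 0, 0],
  [-6, -1, 10, 0, 0, 0, 0],
  [-12, -1.9, 10, 0, 0, 0, 0],
  [-12, -1.9, 5, 0, 0, 0, 0],
  [-12, -1.9, 3, 0, 0, 0, 0],
])

```text
time_s: 10.85
tcp_pos: [0.4927, -0.0333, 0.1086]
eef_rot: [45.2, 90.0, 144.4]
contact_force: [-0.7, 0.3, 0.5]
gripper_width: 0.0005
```

```bash
python3 - <<'E'
from h import *
print(r.get_state()['tcp_pos'])
sd=r.capture("side");cv2.imwrite("pics/s4f.png",sd)
old=cv2.imread("pics/side0.png")
c=lambda i:cv2.resize(i[248:318,242:302],None,fx=6.5,fy=6.5,interpolation=cv2.INTER_CUBIC)
cv2.imwrite("pics/m3.png",np.hstack([c(old),np.zeros((455,10,3),np.uint8),c(sd)]))
E
```

```text
[ 0.49271515 -0.03327428  0.10856506]
```

View pics/m3.png

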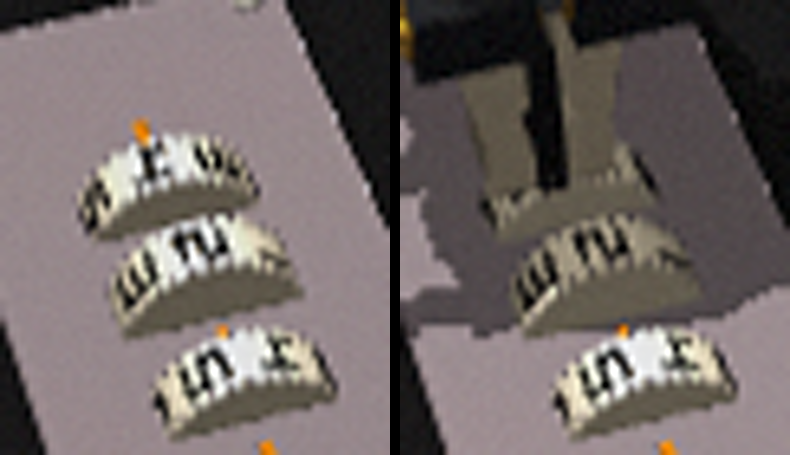

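The picture shows the finger now on the left wheel, which has rolled up (6 is appearing at its left), with the middle and right wheels unchanged. Now the second stroke.

Request:
carry_out([
  [0, 0, -1, 0, 0, 0, 0],
  [0, 0, -2, 0, 0, 0, 0],
  [0, 0, -2.6, 0, 0, 0, 0],
  [0, 0, -2.6, 0, 0, 0, 0],
])

```text
time_s: 11.3
tcp_pos: [0.4933, -0.0332, 0.1065]
eef_rot: [144.3, 90.0, -116.4]
contact_force: [-3.3, -0.5, 3.8]
gripper_width: 0.0007
```

Request:
carry_out([
  [3, 0.5, 0, 0, 0, 0, 0],
  [6, 1, 0, 0, 0, 0, 0],
  [9, 1.4, 0, 0, 0, 0, 0],
  [11, 1.8, 0, 0, 0, 0, 0],
  [11, 1.8, 0, 0, 0, 0, 0],
])

```text
time_s: 11.8
tcp_pos: [0.505, -0.0313, 0.1065]
eef_rot: [-98.6, 90.0, 0.7]
contact_force: [-0.6, -0.8, 3.3]
gripper_width: 0.0008
```

Request:
carry_out([
  [0, 0, 10, 0, 0, 0, 0],
  [0, 0, 30, 0, 0, 0, 0],
  [5, -35, 30, 0, 0, 0, 0],
  [10.5, -71.5, 30, 0, 0, 0, 0],
  [10.5, -71.5, 14, 0, 0, 0, 0],
])

```text
time_s: 12.3
tcp_pos: [0.5167, -0.1055, 0.1226]
eef_rot: [-100.8, 89.8, -1.7]
contact_force: [0.4, -0.2, -1.4]
gripper_width: 0.0005
```

Request:
carry_out([
  [0, 0, 0, 0, 0, 0, 0],
  [0, 0, -1, 0, 0, 0, 0],
  [0, 0, -2, 0, 0, 0, 0],
  [0, 0, -2, 0, 0, 0, 0],
])

```text
time_s: 12.7
tcp_pos: [0.515, -0.1023, 0.1189]
eef_rot: [-91.8, 90.0, 7.4]
contact_force: [-0.5, 1.0, 0.2]
gripper_width: 0.0002
```

Request:
carry_out([
  [0, 0, -0.5, 0, 0, 0, 0],
  [0, 0, -1, 0, 0, 0, 0],
])

```text
time_s: 12.9
tcp_pos: [0.515, -0.1026, 0.1177]
eef_rot: [-89.5, 90.0, 9.7]
contact_force: [-0.4, -0.2, -0.1]
gripper_width: 0.0006
```

Request:
carry_out([
  [0, 0, -0.5, 0, 0, 0, 0],
  [0, 0, -1, 0, 0, 0, 0],
])

```text
time_s: 13.1
tcp_pos: [0.5148, -0.1028, 0.1164]
eef_rot: [-66.3, 90.0, 32.9]
contact_force: [0.4, -0.3, -0.4]
gripper_width: 0.0003
```

Request:
carry_out([
  [0, 0, -0.5, 0, 0, 0, 0],
  [0, 0, -1, 0, 0, 0, 0],
])

```text
time_s: 13.3
tcp_pos: [0.5148, -0.1029, 0.1154]
eef_rot: [105.3, 90.0, -155.5]
contact_force: [0.3, -0.3, -0.0]
gripper_width: 0.0006
```

Request:
carry_out([
  [0, 0, -0.5, 0, 0, 0, 0],
  [0, 0, -1, 0, 0, 0, 0],
])

```text
time_s: 13.5
tcp_pos: [0.5148, -0.1029, 0.1144]
eef_rot: [82.7, 90.0, -178.0]
contact_force: [0.0, 0.0, -0.8]
gripper_width: 0.0007
```

Request:
carry_out([
  [0, 0, -0.5, 0, 0, 0, 0],
  [0, 0, -1, 0, 0, 0, 0],
])

```text
time_s: 13.7
tcp_pos: [0.5148, -0.1029, 0.1134]
eef_rot: [97.4, 90.0, -163.4]
contact_force: [-0.4, -0.3, 0.0]
gripper_width: 0.0003
```

Request:
carry_out([
  [0, 0, -0.5, 0, 0, 0, 0],
  [0, 0, -1, 0, 0, 0, 0],
])

```text
time_s: 13.9
tcp_pos: [0.5148, -0.1029, 0.1124]
eef_rot: [85.2, 90.0, -175.6]
contact_force: [-0.2, 0.1, 0.0]
gripper_width: 0.0002
```

Request:
carry_out([
  [0, 0, -0.5, 0, 0, 0, 0],
  [0, 0, -1, 0, 0, 0, 0],
])

```text
time_s: 14.1
tcp_pos: [0.5148, -0.1029, 0.1114]
eef_rot: [-71.4, 90.0, 27.9]
contact_force: [0.1, -0.7, -0.2]
gripper_width: 0.0001
```

Request:
carry_out([
  [0, 0, -0.5, 0, 0, 0, 0],
  [0, 0, -1, 0, 0, 0, 0],
])

```text
time_s: 14.3
tcp_pos: [0.5148, -0.1029, 0.1104]
eef_rot: [-125.0, 90.0, -25.8]
contact_force: [0.5, -0.2, 0.2]
gripper_width: 0.0005
```

Request:
carry_out([
  [0, 0, -0.5, 0, 0, 0, 0],
  [0, 0, -1, 0, 0, 0, 0],
])

```text
time_s: 14.5
tcp_pos: [0.5148, -0.1029, 0.1094]
eef_rot: [163.1, 90.0, -97.7]
contact_force: [-0.0, -0.7, -0.1]
gripper_width: 0.0004
```

Request:
carry_out([
  [0, 0, -0.5, 0, 0, 0, 0],
  [0, 0, -1, 0, 0, 0, 0],
])

```text
time_s: 14.7
tcp_pos: [0.5148, -0.1029, 0.1084]
eef_rot: [-6.5, 90.0, 92.7]
contact_force: [0.1, -0.1, -1.0]
gripper_width: 0.0004
```

Request:
carry_out([
  [0, 0, -0.5, 0, 0, 0, 0],
  [0, 0, -1, 0, 0, 0, 0],
])

```text
time_s: 14.9
tcp_pos: [0.5148, -0.1029, 0.1074]
eef_rot: [72.6, 90.0, 171.8]
contact_force: [-0.6, 0.0, 0.5]
gripper_width: 0.0006
```

Request:
carry_out([
  [0, 0, -0.5, 0, 0, 0, 0],
  [0, 0, -1, 0, 0, 0, 0],
])

```text
time_s: 15.1
tcp_pos: [0.5149, -0.1029, 0.1065]
eef_rot: [-130.3, 90.0, -31.1]
contact_force: [-0.9, -0.0, 1.3]
gripper_width: 0.0006
```

Request:
carry_out([
  [0, 0, -0.5, 0, 0, 0, 0],
  [0, 0, -1, 0, 0, 0, 0],
])

```text
time_s: 15.3
tcp_pos: [0.5149, -0.103, 0.1057]
eef_rot: [-119.1, 90.0, -19.9]
contact_force: [-0.3, 0.6, 4.2]
gripper_width: 0.0005
```

Contact again. I'll press about 0.8 mm more and roll 9.6 mm towards the robot.

Request:
carry_out([
  [0, 0, -0.8, 0, 0, 0, 0],
  [0, 0, -0.8, 0, 0, 0, 0],
])

```text
time_s: 15.5
tcp_pos: [0.5149, -0.1029, 0.1048]
eef_rot: [-122.6, 90.0, -23.4]
contact_force: [-1.1, 0.4, 4.8]
gripper_width: 0.0003
```

Request:
carry_out([
  [-2.5, -0.4, 0, 0, 0, 0, 0],
  [-5, -0.8, 0, 0, 0, 0, 0],
  [-7.5, -1.2, 0, 0, 0, 0, 0],
  [-9.5, -1.5, 0, 0, 0, 0, 0],
  [-9.5, -1.5, 0, 0, 0, 0, 0],
])

```text
time_s: 16.0
tcp_pos: [0.5051, -0.1045, 0.1048]
eef_rot: [-110.0, 90.0, -10.8]
contact_force: [0.6, 0.1, 5.8]
gripper_width: 0.0
```

Request:
carry_out([
  [0, 0, 10, 0, 0, 0, 0],
  [0, 0, 40, 0, 0, 0, 0],
  [-5, 30, 85, 0, 0, 0, 0],
  [-10, 65, 130, 0, 0, 0, 0],
  [-20, 90, 155, 0, 0, 0, 0],
])

```text
time_s: 16.5
tcp_pos: [0.4845, -0.014, 0.2614]
eef_rot: [97.1, 89.9, -163.7]
contact_force: [1.5, 1.5, 0.5]
gripper_width: 0.0003
```

Request:
carry_out([
  [0, 0, 0, 0, 0, 0, 0],
  [0, 0, 0, 0, 0, 0, 0],
  [0, 0, 0, 0, 0, 0, 0],
])

```text
time_s: 16.8
tcp_pos: [0.4843, -0.0147, 0.2587]
eef_rot: [88.6, 89.9, -172.2]
contact_force: [-0.4, 0.9, -0.2]
gripper_width: 0.0003
```

```bash
python3 - <<'E'
from h import *
print(r.get_state()['tcp_pos'])
c=cam("wrist");im=r.capture("wrist");cv2.imwrite("pics/w5f.png",im)
q=proj("wrist",[(.5107,-.1035,.126),(.505,-.068,.126),(.4993,-.0325,.126)],c);print(q)
u,v=(q[1]-[37,64]).astype(int)
cv2.imwrite("pics/c5.png",cv2.resize(im[v:v+128,u:u+74],None,fx=4.6,fy=4.6,interpolation=cv2.INTER_CUBIC))
print(u,v)
E
```

```text
[ 0.48426394 -0.01472558  0.25865072]
[[307.0647436  117.94591362]
 [307.32918723 162.47152832]
 [307.60009931 204.50240237]]
270 98
```

View pics/c5.png

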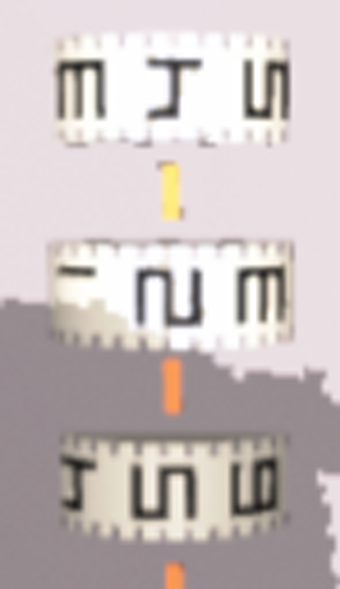

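The 4 (right) and 2 (middle) are square on the marks. The 5 (left) sits about 1.5 mm, or about 0.07 rad, to the +x side, within the 0.18 tolerance. Next is the latch, behind the lug on its far side from the wheels.

Request:
carry_out([
  [10, -45, 0, 0, 0, 0, 0],
  [20, -90, 0, 0, 0, 0, 0],
  [30, -135, 0, 0, 0, 0, 0],
  [40, -180, 0, 0, 0, 0, 0],
  [44, -198, 0, 0, 0, 0, 0],
])

```text
time_s: 17.35
tcp_pos: [0.5286, -0.2165, 0.2575]
eef_rot: [82.6, 89.8, -178.4]
contact_force: [-0.1, 0.3, -0.1]
gripper_width: 0.0006
```

Request:
carry_out([
  [0, 0, -40, 0, 0, 0, 0],
  [0, 0, -80, 0, 0, 0, 0],
  [0, 0, -105, 0, 0, 0, 0],
  [0, 0, -120, 0, 0, 0, 0],
  [0, 0, -122, 0, 0, 0, 0],
])

```text
time_s: 17.85
tcp_pos: [0.5267, -0.213, 0.134]
eef_rot: [74.3, 89.6, 173.4]
contact_force: [-0.2, -0.3, -0.7]
gripper_width: 0.0011
```

```bash
python3 - <<'E'
from h import *
s=r.get_state();print(s['tcp_pos'],s['contact_force'])
sd=r.capture("side");w=r.capture("wrist");cv2.imwrite("pics/s6f.png",sd)
print(ray("side",[(394,336)],.112))
a=cv2.resize(sd[255:405,250:430],None,fx=4.4,fy=4.4,interpolation=cv2.INTER_CUBIC)[:600,:800]
cv2.imwrite("pics/m6.png",a)
E
```

```text
[ 0.52665957 -0.21299988  0.13399168] [-0.16486341 -0.34194775 -0.69533807]
[[ 0.67400148 -0.18801884  0.112     ]]
```

View pics/m6.png

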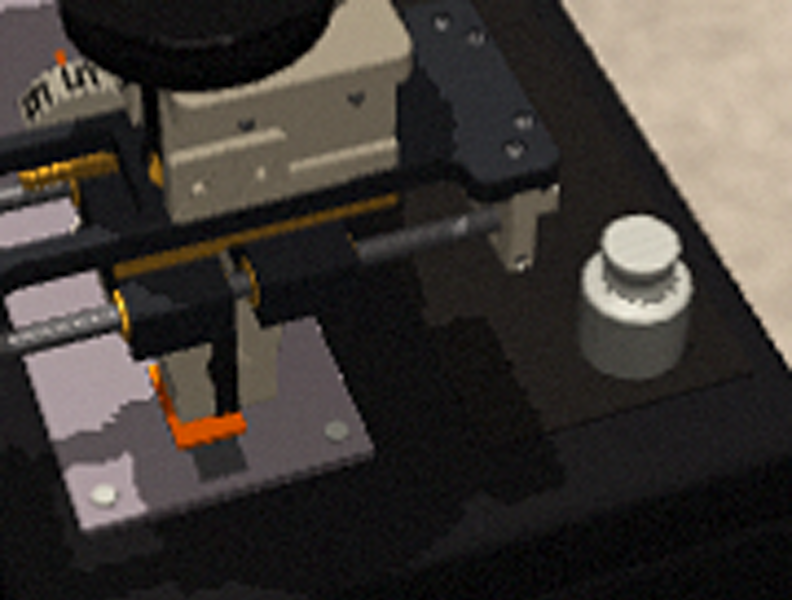

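The picture shows the shut fingers just in front (-y) of the lug, hiding it, with the foot plate's near edge at (210,430). The weight is well clear of the hand. I'll lower gently to a reported 0.108, which is about 0.126 at the tip.

Request:
carry_out([
  [0, 0, -6, 0, 0, 0, 0],
  [0, 0, -12, 0, 0, 0, 0],
  [0, 0, -16, 0, 0, 0, 0],
  [0, 0, -18, 0, 0, 0, 0],
])

```text
time_s: 18.35
tcp_pos: [0.5292, -0.2123, 0.1194]
eef_rot: [45.6, 90.0, 144.8]
contact_force: [-0.6, 0.6, -0.5]
gripper_width: 0.0007
```

Request:
carry_out([
  [0, 0, -2, 0, 0, 0, 0],
  [0, 0, -4, 0, 0, 0, 0],
  [0, 0, -4, 0, 0, 0, 0],
])

```text
time_s: 18.65
tcp_pos: [0.5292, -0.2123, 0.1155]
eef_rot: [65.8, 90.0, 165.0]
contact_force: [-0.6, 0.4, 0.9]
gripper_width: 0.0004
```

Request:
carry_out([
  [0, 0, -1, 0, 0, 0, 0],
  [0, 0, -2, 0, 0, 0, 0],
  [0, 0, -3, 0, 0, 0, 0],
  [0, 0, -3, 0, 0, 0, 0],
])

```text
time_s: 19.05
tcp_pos: [0.5292, -0.2124, 0.1125]
eef_rot: [72.0, 90.0, 171.2]
contact_force: [-0.7, -0.6, 0.4]
gripper_width: 0.0006
```

Request:
carry_out([
  [0, 0, -1, 0, 0, 0, 0],
  [0, 0, -2, 0, 0, 0, 0],
  [0, 0, -2, 0, 0, 0, 0],
])

```text
time_s: 19.35
tcp_pos: [0.5292, -0.2124, 0.1105]
eef_rot: [70.9, 90.0, 170.1]
contact_force: [-0.7, -1.1, -0.4]
gripper_width: 0.0003
```

Request:
carry_out([
  [0, 0, -1, 0, 0, 0, 0],
  [0, 0, -2.5, 0, 0, 0, 0],
  [0, 0, -2.5, 0, 0, 0, 0],
])

```text
time_s: 19.65
tcp_pos: [0.5291, -0.2124, 0.1079]
eef_rot: [68.9, 90.0, 168.2]
contact_force: [-0.5, -0.1, 0.3]
gripper_width: 0.0003
```

Request:
carry_out([
  [-0.6, 3, 0, 0, 0, 0, 0],
  [-1.2, 6, 0, 0, 0, 0, 0],
  [-1.2, 7, 0, 0, 0, 0, 0],
])

```text
time_s: 19.95
tcp_pos: [0.528, -0.205, 0.1082]
eef_rot: [-51.5, 90.0, 47.8]
contact_force: [0.5, 0.3, -0.0]
gripper_width: 0.0004
```

Request:
carry_out([
  [-0.3, 2, 0, 0, 0, 0, 0],
  [-0.6, 4, 0, 0, 0, 0, 0],
  [-0.6, 4, 0, 0, 0, 0, 0],
])

```text
time_s: 20.25
tcp_pos: [0.5275, -0.2011, 0.1082]
eef_rot: [-94.2, 90.0, 5.1]
contact_force: [0.6, -0.6, -0.0]
gripper_width: 0.0003
```

Request:
carry_out([
  [-0.2, 1, 0, 0, 0, 0, 0],
  [-0.4, 2, 0, 0, 0, 0, 0],
  [-0.6, 3, 0, 0, 0, 0, 0],
])

```text
time_s: 20.55
tcp_pos: [0.5271, -0.1987, 0.1082]
eef_rot: [-151.2, 90.0, -52.0]
contact_force: [1.6, -3.3, -0.2]
gripper_width: 0.0005
```

Request:
carry_out([
  [-0.2, 1, 0, 0, 0, 0, 0],
  [-0.4, 2, 0, 0, 0, 0, 0],
  [-0.6, 3, 0, 0, 0, 0, 0],
])

```text
time_s: 20.85
tcp_pos: [0.5265, -0.1954, 0.1082]
eef_rot: [-111.3, 90.0, -12.1]
contact_force: [2.0, -3.2, -1.0]
gripper_width: 0.0006
```

Request:
carry_out([
  [-0.2, 1, 0, 0, 0, 0, 0],
  [-0.4, 2, 0, 0, 0, 0, 0],
  [-0.6, 3, 0, 0, 0, 0, 0],
])

```text
time_s: 21.15
tcp_pos: [0.5259, -0.1923, 0.1082]
eef_rot: [-104.1, 90.0, -4.8]
contact_force: [2.0, -2.1, -0.6]
gripper_width: 0.0005
```

The latch is sliding at about 3 N, with contact at about y = -0.1995 and the end stop expected near -0.182.

Request:
carry_out([
  [-0.3, 2, 0, 0, 0, 0, 0],
  [-0.6, 4, 0, 0, 0, 0, 0],
  [-1, 6, 0, 0, 0, 0, 0],
  [-1.1, 7, 0, 0, 0, 0, 0],
])

```text
time_s: 21.55
tcp_pos: [0.5246, -0.1852, 0.1082]
eef_rot: [-99.2, 90.0, 0.1]
contact_force: [2.5, -2.6, -1.7]
gripper_width: 0.0006
```

Request:
carry_out([
  [-0.1, 0.5, 0, 0, 0, 0, 0],
  [-0.2, 1, 0, 0, 0, 0, 0],
])

```text
time_s: 21.75
tcp_pos: [0.5245, -0.1844, 0.1082]
eef_rot: [-119.7, 90.0, -20.5]
contact_force: [2.6, -2.7, -0.3]
gripper_width: 0.0002
```

Request:
carry_out([
  [-0.1, 0.5, 0, 0, 0, 0, 0],
  [-0.2, 1, 0, 0, 0, 0, 0],
])

```text
time_s: 21.95
tcp_pos: [0.5243, -0.1834, 0.1082]
eef_rot: [-113.5, 90.0, -14.3]
contact_force: [2.7, -1.5, 1.2]
gripper_width: 0.0006
```

Request:
carry_out([
  [-0.1, 0.3, 0, 0, 0, 0, 0],
  [-0.1, 0.6, 0, 0, 0, 0, 0],
])

```text
time_s: 22.15
tcp_pos: [0.5241, -0.1828, 0.1082]
eef_rot: [-173.3, 90.0, -74.1]
contact_force: [2.6, -3.1, 0.9]
gripper_width: 0.0004
```

Request:
carry_out([
  [-0.1, 0.3, 0, 0, 0, 0, 0],
  [-0.1, 0.6, 0, 0, 0, 0, 0],
])

```text
time_s: 22.35
tcp_pos: [0.5241, -0.1827, 0.1083]
eef_rot: [179.8, 90.0, -81.0]
contact_force: [4.0, -5.9, -0.9]
gripper_width: 0.0005
```

Request:
carry_out([
  [-0.1, 0.3, 0, 0, 0, 0, 0],
  [-0.1, 0.5, 0, 0, 0, 0, 0],
])

```text
time_s: 22.55
tcp_pos: [0.524, -0.1826, 0.1083]
eef_rot: [176.9, 89.9, -83.9]
contact_force: [3.7, -8.1, -1.1]
gripper_width: 0.0002
```

The end stop is reached: force is rising and position has stopped at -0.1826. I'll back off, lift, and check with image code, since all 12 picture views are used.

Request:
carry_out([
  [0.8, -6, 0, 0, 0, 0, 0],
  [1.9, -12, 0, 0, 0, 0, 0],
  [1.9, -12, 30, 0, 0, 0, 0],
  [1.9, -12, 75, 0, 0, 0, 0],
  [0, 30, 120, 0, 0, 0, 0],
])

```text
time_s: 23.05
tcp_pos: [0.5239, -0.1615, 0.2209]
eef_rot: [96.6, 89.9, -164.4]
contact_force: [0.8, -0.4, 0.1]
gripper_width: 0.0003
```

Request:
carry_out([
  [-10, 45, 20, 0, 0, 0, 0],
  [-20, 90, 32, 0, 0, 0, 0],
  [-38, 138, 32, 0, 0, 0, 0],
  [-38, 138, 32, 0, 0, 0, 0],
  [-38, 138, 32, 0, 0, 0, 0],
])

```text
time_s: 23.55
tcp_pos: [0.4857, -0.0204, 0.2518]
eef_rot: [13.9, 90.0, 113.3]
contact_force: [0.1, -0.2, -0.7]
gripper_width: 0.0006
```

```bash
python3 - <<'E'
from h import *
s=r.get_state();print(s['time_s'],s['tcp_pos'],s['contact_force'])
c=cam("wrist");w=r.capture("wrist");sd=r.capture("side");cv2.imwrite("pics/w7.png",w)
ex=np.array([.987,.159,0]);ey=np.array([-.159,.987,0]);M=np.array([.505,-.068,0])
def strip(im,c,yc,h):   # unroll the wheel rim: angle -0.8..0.8 about the top
    th=np.linspace(-.85,.85,171);yy=np.linspace(-.007,.007,29)
    P=[M+(yc+b)*ey+.024*np.sin(t)*ex+[0,0,.116+h-.024+.024*np.cos(t)] for b in yy for t in th]
    q=proj("wrist",P,c).astype(np.float32)
    return cv2.cvtColor(cv2.remap(im,q[:,0].reshape(29,171),q[:,1].reshape(29,171),1),6)
w5=cv2.imread("pics/w5f.png")
for n,y,h in(("L",.036,.011),("M",0,.011),("R",-.036,.010)):
    g=strip(w,c,y,h);b=(g<.55*np.percentile(g,90)).mean(0);th=np.linspace(-.85,.85,171)
    idx=np.where(b>.1)[0];print(n,[(round(th[k[0]],2),round(th[k[-1]],2)) for k in np.split(idx,np.where(np.diff(idx)>9)[0]+1)])
def orange(im):
    h=cv2.cvtColor(im,40);m=cv2.inRange(h,(5,150,110),(22,255,255));n,l,st,ce=cv2.connectedComponentsWithStats(m);k=1+np.argsort(-st[1:,4])[:2];return st[k,4],ce[k].round(1).tolist()
i0=cv2.imread("pics/side0.png")
o0,o1=orange(i0[225:385,220:350]),orange(sd[225:385,220:350]);print(o0,o1)
p=[ray("side",[np.array(o[1][0])+[220,225]],.13)[0] for o in(o0,o1)];print("latch shift mm",1e3*(p[1]-p[0])@ey)
for nm,(a,b,u,v) in {"big":(300,345,380,410),"tweez":(435,480,290,380)}.items(): print(nm,cv2.absdiff(i0[a:b,u:v],sd[a:b,u:v]).mean())
sc=r.capture("scene");print("small",cv2.absdiff(cv2.imread("pics/scene0.png")[285:310,425:450],sc[285:310,425:450]).mean())
E
```

```text
23.55 [ 0.48566814 -0.02043896  0.2518243 ] [ 0.14685797 -0.19738809 -0.66955076]
L [(np.float64(-0.85), np.float64(-0.45)), (np.float64(-0.14), np.float64(-0.08)), (np.float64(0.02), np.float64(0.34)), (np.float64(0.72), np.float64(0.85))]
M [(np.float64(-0.85), np.float64(-0.52)), (np.float64(-0.21), np.float64(0.29)), (np.float64(0.68), np.float64(0.85))]
R [(np.float64(-0.85), np.float64(-0.58)), (np.float64(-0.16), np.float64(0.16)), (np.float64(0.56), np.float64(0.85))]
(array([303,  16], dtype=int32), [[74.6, 119.3], [63.5, 94.0]]) (array([313,  16], dtype=int32), [[71.0, 110.3], [63.5, 94.0]])
latch shift mm 18.13320548344481
big 2.8446913580246913
tweez 2.9007407407407406
small 43.1104
```

The latch has shifted 18.1 mm, the wheel offsets are L about +0.07, M about 0 and R about 0 rad, and the big weight and tweezers are unchanged. The small-weight patch differs, most likely because the arm or its shadow covers it, so I'll swing the arm away and recheck.

Request:
carry_out([
  [-5, -45, 30, 0, 0, 0, 0],
  [-15, -90, 50, 0, 0, 0, 0],
  [-30, -135, 50, 0, 0, 0, 0],
  [-50, -180, 50, 0, 0, 0, 0],
  [-70, -225, 50, 0, 0, 0, 0],
])

```text
time_s: 24.2
tcp_pos: [0.4148, -0.2495, 0.3015]
eef_rot: [63.4, 90.0, 162.5]
contact_force: [0.9, -1.7, 0.5]
gripper_width: 0.0004
```

Request:
carry_out([
  [-20, -45, 0, 0, 0, 0, 0],
  [-40, -90, 0, 0, 0, 0, 0],
  [-60, -135, 0, 0, 0, 0, 0],
  [-60, -135, 0, 0, 0, 0, 0],
  [-60, -135, 0, 0, 0, 0, 0],
])

```text
time_s: 24.7
tcp_pos: [0.3544, -0.3836, 0.3007]
eef_rot: [49.5, 89.9, 148.4]
contact_force: [-0.0, 0.5, 1.4]
gripper_width: 0.0007
```

```bash
python3 - <<'E'
from h import *
sc=r.capture("scene");o=cv2.imread("pics/scene0.png");s=r.get_state();print(s['time_s'],s['tcp_pos'],s['contact_force'])
a,b=[cv2.cvtColor(i,6) for i in(o,sc)]
m=cv2.matchTemplate(b[270:325,410:465],a[285:310,427:449],cv2.TM_CCOEFF_NORMED);print("small",cv2.minMaxLoc(m),"unmoved=(17,15)",cv2.absdiff(a,b)[285:310,425:450].mean())
E
```

```text
24.75 [ 0.35522031 -0.38263034  0.30096777] [ 0.1032402   0.84090388 -0.54534676]
small (-0.5701298117637634, 0.9989294409751892, (33, 0), (17, 15)) unmoved=(17,15) 2.9776
```

The small weight hasn't moved, and the arm is clear. I'm handing the job in.

```bash
python3 -c "
from plant import r
print(r.close_job())"
```

```text
the job is handed in; nothing more can be done
None
```

The lock now reads 5-2-4, the orange latch is slid to its end stop, and the job is handed in; it reports no verdict. I rolled the left wheel to 5 in two light strokes and the right wheel to 4 in one. After that I pushed the latch home. The run took about 25 s of the 58 s allowed.

Last checks:
- **Wheels:** the middle and right wheels are on their marks to within the reading. The left wheel is about 0.07 rad past 5, inside the 0.18 rad limit; I left it there rather than risk another stroke.
- **Latch:** the side camera shows it moved 18.1 mm, and I felt the end stop.
- **Force:** the highest reading on the case was about 9 N, at the latch's end stop, against the 22 N limit.
- **Weights and tweezers:** the pictures show all three unmoved. The small weight first looked different, but only because the arm blocked the view; it matched exactly once the arm was out of the way.
- **Arm:** it ended well clear of the case, touching nothing.

**Disagreement:** the fingertips sit about 17–19 mm higher than the reported TCP position. The pictures and the touch contact both showed this, so I set all contact heights by feel instead.

All 12 picture views were used before the end, so the final checks were done by image code rather than by eye.

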